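# Feed a board pad under the cutter guard with the push stick

### The arm

A 6-joint arm with a two-finger parallel gripper is mounted at the origin on the work surface. World frame = base frame: x ahead of the robot, y to its left, z up, the work surface at z = 0. Lengths are in m, angles in rad, forces in N, time in s.
With the tool pointing down it reaches from about 0.275 to 0.85 m from the base axis. Payload 19 kg.
Tool frame: the origin (TCP) lies midway between the tips of the shut fingers; the grasp point (between the pads) lies robot.grip_depth behind it (robot.grip_depth is the distance from the TCP to the grasp point, in m); z points along the fingers, y is the line along which they close (so a half turn about z gives the same grasp; the last joint's range is limited). The gripper opens to 85 mm and grips with 20 to 120 N. Pads are 22 mm wide; open, the fingers measure 114 mm over their backs; the gripper's body (76 mm by 85 mm) begins 54 mm behind the grasp point. The pads swing forward as they close: fully open they stand 13 mm farther back than shut.
Start: joints at [-1.305, 0.15, 1.437, -0, 1.554, -0.134], TCP at [0.224, -0.53, 0.231] pointing down, gripper open.
Joint ranges: [-2.8, 2.8], [-0.68, 2.1], [0.12, 2.68], [-1.39, 4.53], [0.16, 2.79], [-2.81, 2.81]. Speed limits (rad/s): [1.89, 1.89, 2.22, 3.01, 3.01, 3.01].

### API

Orientations are given as a 3x3 rotation matrix whose columns are the frame's x, y, z axes.
In Python, from bench import robot gives the robot as it stands.
- The arm moves only by the tool play_rows, never from a script. Its argument "commands" is text: rows parted by semicolons, each of 7 numbers parted by spaces: the turn, a rotation vector about the tool's x, y, z in units of 5 degrees (1.0 is 5 degrees), then the shift along the tool's x, y, z in units of 25 mm (1.0 is 25 mm), then the opening, from 0 (shut) to 1 (fully open). In form: wx wy wz x y z hand; .... A call has 1 to 8 rows; each row is the pose to reach, as a shift and turn from the pose commanded when the call began, along the tool's axes at that moment; what a row does not reach only later rows make up. A row lasts 1/12 s, in which the tool goes at most 41.7 mm and 7.16 degrees, less where a joint would pass 70% of its speed; a pose out of reach is approached as far as the arm can. A call with a gripper value outside its range is refused whole. The fingers move at their own pace and stop on an object; "newtons" is the grip in N (left out, the last holds). Time passes only in rows, so rows that repeat a pose let the fingers close. It gives the time, the measured TCP pose, the force, the opening and the grip force at its end, in the units of the state.
- robot.state(): the state, without advancing time (a new reading comes with each control period).
- robot.capture(name): name is "scene" or "side" or "wrist"; returns the picture (400x640x3 uint8, red, green, blue); there is no depth.
- robot.camera_info(name): a dict with "K" (3x3 intrinsics, pixels), "origin" and "rotation" of the camera in the world; the wrist camera has in their place "tool_from_camera" (4x4, takes a point from camera to tool coordinates, whose origin is the TCP and whose axes are the flange's). Camera axes: x right, y down, z forward; pixel columns grow to the right and rows downward; lengths in m; the calibration is good to about 2 mm. A picture is of the moment at which its call begins: read the wrist's pose just before it. camera_info takes no time and is no camera call.
- robot.hand_in(): hands the job in; it is judged then, once.
The state is a dict: "clock": time; "q": joint angles; "qvel": joint speeds; "tau": joint torques, N m; "tool_pos": TCP position; "tcp_rot": TCP orientation; "contact_force": force on the tool from outside, world axes, zero at the start; "ft_torque": the same for the moment, N m; "opening": finger opening in m; "gripper_force": force on a finger pad.
Only numpy, scipy, OpenCV 4.12 (cv2) and the standard library are available. Lean on these libraries where they do the work, as an engineer would, in place of code of your own. Each camera call takes 0.05 s, during which the arm holds its last target. There are 200 camera calls.

### The job

Take the push stick from its tray and with it, never with the hand, square the pad of grey board against the cutter's left side guide and feed it under the front guard until you feel it come firmly home, flat and square, against the back gauge's stop bar; push gently, the board's edges bruise easily. Then lay the push stick back down in its tray, and leave everything else as it is.

Things in the scene. Friction and masses are not known exactly. Their poses are not given: they have to be found in the camera images.
- cutter: Electric bench stack cutter, light grey, 490 long x 340 wide x 213 high, fixed. Origin on the table under the middle of the front guard; x = feed direction (into the machine), y = left as you feed, z up. Flat steel bed at z = 60 from x = -190 to 300. Side frames and head: x = -10 to 130, up to z = 213; frames at |y| = 130 to 170. A handwheel juts out in front below the bed, to x = -204.
- guard_gap (a point): Point on the bed under the middle of the clear front guard (upright 4 mm plate, 258 wide, up to 117 above the bed); axes as the cutter's. The guard's yellow lower edge is 36 mm above the bed, and the head and raised clamp behind it leave 45 mm.
- guide_face (a point): Point on the left side guide, at bed level, 100 mm in front of the guard. The guide is a fixed aluminium strip 12 thick, 30 high above the bed, along the whole bed; its straight face towards the pad lies at y = +115 in the cutter's frame, parallel to the feed.
- gauge: Back gauge on the bed behind the guard, 135 to 150 mm behind it: a carriage carrying an aluminium stop bar (226 wide, 34 high, square to the feed, locked, rigid). Origin on the bed where the bar's stop face stands at its foremost setting; x = feed, y = left. The bar is locked on its slides 0 to 30 mm behind that origin, unmeasured: feel for it. A push of 8 to 12 N seats the pad; over 18 N bruises it.
- pad: Workpiece: rigid pad of glued grey board with a cream paper band, 110 (its x, feed) x 120 (its y) x 20 high, 0.18 to 0.35 kg. Origin at the centre of its underside. Starts flat on the bed in front of the guard, 10 to 25 mm off the side guide, up to 7 degrees askew. A push of 1 to 4 N slides it. Edges bruise above 18 N, at the side guide too.
- pad_lead (a point): Middle of the pad's leading edge at the underside (55 mm ahead of the pad's origin along its x)
- pad_trail (a point): Middle of the pad's trailing edge at the underside (55 mm behind the origin); the push stick's nose pushes here
- pad_left (a point): Middle of the pad's left edge at the underside (60 mm left of the origin along its y)
- stick: Wooden push stick: flat sole 220 long x 40 wide x 14 high (x = -70 to +150, straight sides) with an upright grip on top, 60 long (x = -30 to 30) x 20 thick (y) x 60 high above the sole's underside, to be grasped across its 20 mm thickness at about 40 mm height. Origin on the sole's underside below the middle of the grip; x points to the nose, z up. About 0.18 kg.
- stick_nose (a point): Middle of the push stick's square rubber-faced nose (40 wide, 14 high), at the underside, 150 mm ahead of its origin
- stick_mid (a point): Middle of the push stick's sole, at the underside, 40 mm ahead of its origin
- tray: Shallow dark wooden tray of the push stick, 260 (x) x 110 (y) outside, rim 16 high, floor and walls 5 mm thick, fixed. Origin at the centre of its underside. The stick starts lying in it along its x, nose to +x.
- old_book: Bystander: green old book 220 x 160 x 45 lying on the table; origin at the centre of its underside
- spray_bottle: Bystander: white bottle, 64 across, 190 high, standing; origin under its centre
- brush: Bystander: dusting brush lying on the table near the tray; origin under its middle
- tape_roll: Bystander: empty tape core 90 across, 25 high, lying flat; origin under its centre
- offcut: Bystander: strip of grey board 30 x 90 x 12 lying on the bed behind the gauge; origin under its centre

How it is judged:
By the outcome, as a careful person would: the job done as asked, in the order asked, and still so for the second after the job is handed in, with the robot touching nothing.
It also fails if it takes over 72 s, if anything falls off the work surface, if the arm or the gripper's body presses on something with over 40 N, if the wrist force passes 120 N, or if a joint passes its speed limit or range.

## Working session

There is one attempt and no reset: what is moved stays moved. The work goes in short steps, Python scripts to look and compute and a tool call to move; the robot and the scene stay as the last step left them, time stands still between calls to the robot, and variables do not carry over. Pictures are saved under pics/ and viewed, at most 10 in all, crops included, and the job is handed in when it is done.

Besides the shell and the picture viewer there is one more tool, called after ">>>" as name(argument=value, ...) on one line, values as JSON. play_rows: Moves the arm, as the interface text tells. Its arguments: {"type":"object","properties":{"commands":{"type":"string"},"newtons":{"type":"number"}},"required":["commands"]}

```bash
mkdir -p pics; ls; python3 - <<'E'
from bench import robot
import cv2
s=robot.state()
print(s, robot.grip_depth)
for n in("scene","side","wrist"):
    cv2.imwrite(f"pics/{n}0.png",robot.capture(n)[:,:,::-1]); print(n,robot.camera_info(n))
E
```

```text
pics
{'clock': 0.0, 'q': array([-1.30499512e+00,  1.50964320e-01,  1.43801510e+00,  6.28220070e-06,
        1.55381200e+00, -1.33962047e-01]), 'qvel': array([-1.77620515e-04,  7.41504798e-04, -9.46017641e-04, -7.88315032e-05,
       -1.28496295e-03,  6.26647247e-04]), 'tau': array([-2.34800857e-03, -7.13056040e+01, -5.70869851e+01, -3.56689625e-04,
        8.95751728e-03,  1.26191067e-04]), 'tool_pos': array([ 0.22372851, -0.52942129,  0.23069575]), 'tcp_rot': array([[ 9.21153231e-01,  3.89199987e-01, -3.08832724e-04],
       [ 3.89200074e-01, -9.21152518e-01,  1.15831329e-03],
       [ 1.66333475e-04, -1.18718174e-03, -9.99999281e-01]]), 'contact_force': array([-0.18204712,  0.90771143, -0.03360554]), 'ft_torque': array([0.03196289, 0.00082585, 0.00071065]), 'gripper_force': 0.0, 'opening': 0.08514503590670912} 0.0187
scene {'K': array([[365.94348983,   0.        , 325.73324321],
       [  0.        , 365.94348983, 197.95094315],
       [  0.        ,   0.        ,   1.        ]]), 'origin': array([1.31232399, 0.21474048, 0.68341677]), 'rotation': array([[-0.25809228,  0.54851951, -
[... 321 characters left out ...]
1.30540221]), 'rotation': array([[ 0.93442433, -0.26548904,  0.2374168 ],
       [-0.35572901, -0.66284074,  0.65886192],
       [-0.01755109, -0.70011265, -0.71381667]])}
wrist {'K': array([[305.15763098,   0.        , 322.99594237],
       [  0.        , 305.15763098, 205.32610551],
       [  0.        ,   0.        ,   1.        ]]), 'tool_from_camera': array([[ 8.99035738e-04, -9.61523241e-01, -2.74722128e-01,
         6.89361637e-02],
       [ 9.99999595e-01,  8.51186049e-04,  2.93388104e-04,
         4.64812035e-04],
       [-4.82598372e-05, -2.74722281e-01,  9.61523617e-01,
        -1.41977618e-01],
       [ 0.00000000e+00,  0.00000000e+00,  0.00000000e+00,
         1.00000000e+00]])}
```

View pics/scene0.png

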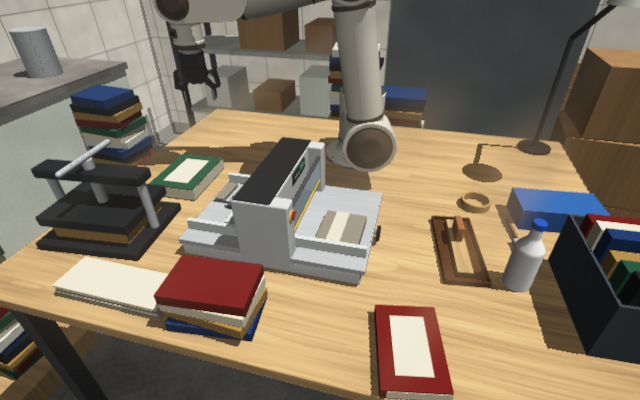

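View pics/side0.png

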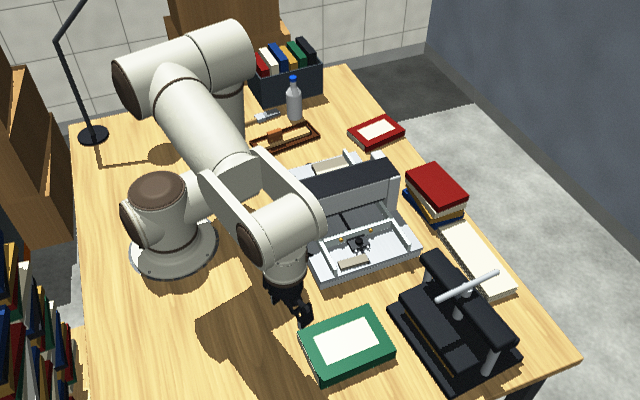

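The scene view shows the cutter at centre, feeding toward image left (about world −y). The pad is at (340,228), the tray at (432–490, 217–285) with the grip at (458,228), and the bottle at (523,260). The side view is partly blocked by the arm. Next I cast rough rays.

```bash
cat > h.py <<'E'
import numpy as np, cv2
from bench import robot
def cam(n,s=None):
    c=robot.camera_info(n)
    if n!="wrist": return c["K"],c["origin"],c["rotation"]
    s=s or robot.state(); T=c["tool_from_camera"]; R=s["tcp_rot"]
    return c["K"],s["tool_pos"]+R@T[:3,3],R@T[:3,:3]
def ray(n,uv,z,s=None):
    K,o,R=cam(n,s); uv=np.atleast_2d(uv).astype(float)
    d=np.c_[uv,np.ones(len(uv))]@np.linalg.inv(K).T@R.T
    return o+d*((z-o[2])/d[:,2])[:,None]
def proj(n,P,s=None):
    K,o,R=cam(n,s); p=(np.atleast_2d(P)-o)@R@K.T
    return p[:,:2]/p[:,2:]
E
python3 - <<'E'
from h import *
np.set_printoptions(precision=3,suppress=True)
print("bed front",ray("scene",[(382,192),(360,283)],.06))
print("tray",ray("scene",[(432,217),(466,216),(492,283),(458,285)],.016))
print("grip top",ray("scene",[(458,219)],.06))
print("pad",ray("scene",[(328,211),(366,213),(357,241),(314,238)],.08))
print("bottle",ray("scene",[(518,290)],0))
im=cv2.imread("pics/scene0.png")[130:310,170:510]
cv2.imwrite("pics/c1.png",cv2.resize(im,None,fx=2.35,fy=2.35,interpolation=cv2.INTER_CUBIC))
E
```

```text
bed front [[0.362 0.136 0.06 ]
 [0.743 0.138 0.06 ]]
tray [[0.393 0.293 0.016]
 [0.363 0.391 0.016]
 [0.624 0.438 0.016]
 [0.651 0.36  0.016]]
grip top [[0.445 0.357 0.06 ]]
pad [[0.525 0.006 0.08 ]
 [0.508 0.11  0.08 ]
 [0.628 0.108 0.08 ]
 [0.644 0.001 0.08 ]]
bottle [[0.615 0.502 0.   ]]
```

View pics/c1.png

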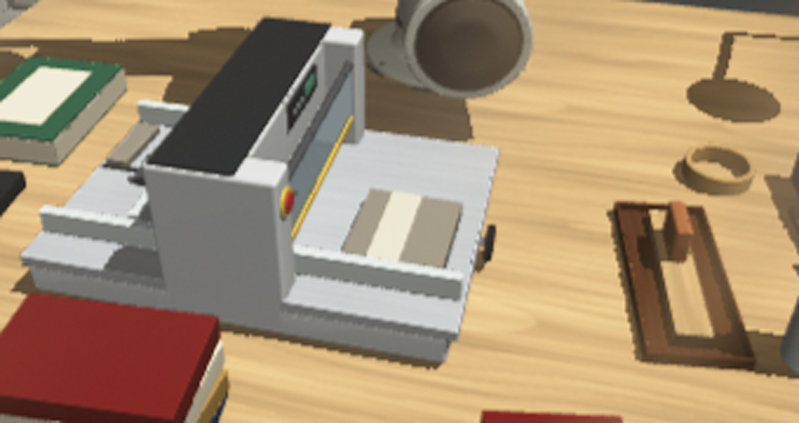

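The crop shows the left guide toward the camera, the pad between it and the guard's yellow edge, and the stick in its tray with the grip at the far (−x) end and the nose toward +x. I'll swing the arm over, turning the tool so its x axis points opposite the stick's nose.

>>> play_rows(commands="0 0 -11 11 -14 -6.8 1;0 0 -11 11 -14 -6.8 1;0 0 -11 11 -14 -6.8 1;0 0 -11 11 -14 -6.8 1;0 0 -11 11 -14 -6.8 1;0 0 -11 11 -14 -6.8 1;0 0 -11 11 -14 -6.8 1;0 0 -11 11 -14 -6.8 1")

```text
clock: 0.82
tool_pos: [0.3055, -0.2273, 0.3509]
tcp_rot: [[0.203, 0.979, 0.0], [0.979, -0.203, -0.0], [0.0, 0.0, -1.0]]
contact_force: [1.2, 0.2, -0.5]
opening: 0.0854
gripper_force: 0.0
```

```bash
cat >> h.py <<'E'
def cmd(pos,head,s=None):
    "units to reach TCP pos (world), tool-x heading in deg, pointing down"
    from scipy.spatial.transform import Rotation as Q
    s=s or robot.state(); R=s["tcp_rot"]; a=np.radians(head); c,n=np.cos(a),np.sin(a)
    G=np.array([[c,n,0],[n,-c,0],[0,0,-1.]])
    w=np.degrees(Q.from_matrix(R.T@G).as_rotvec())/5
    return np.round(np.r_[w,R.T@(np.array(pos)-s["tool_pos"])/.025],2)
def head(s): return np.degrees(np.arctan2(s["tcp_rot"][1,0],s["tcp_rot"][0,0]))
E
python3 - <<'E'
from h import *
s=robot.state(); print(s["tool_pos"],head(s),s["q"]); print(cmd((.40,.30,.38),190))
E
```

```text
[ 0.30545054 -0.22731058  0.3508741 ] 78.27439608837625 [-8.42978097e-01 -2.73149860e-01  1.59871914e+00  1.31676497e-04
  1.81589889e+00 -6.38295739e-01]
[  0.     0.   -22.35  21.42  -0.58  -1.16]
```

>>> play_rows(commands="0 0 -22.4 21.4 -0.6 -1.2 1;0 0 -22.4 21.4 -0.6 -1.2 1;0 0 -22.4 21.4 -0.6 -1.2 1;0 0 -22.4 21.4 -0.6 -1.2 1;0 0 -22.4 21.4 -0.6 -1.2 1;0 0 -22.4 21.4 -0.6 -1.2 1;0 0 -22.4 21.4 -0.6 -1.2 1;0 0 -22.4 21.4 -0.6 -1.2 1")

```text
clock: 1.48
tool_pos: [0.3634, 0.0829, 0.3682]
tcp_rot: [[-0.677, 0.736, 0.001], [0.736, 0.677, 0.0], [-0.0, 0.0, -1.0]]
contact_force: [2.1, -1.5, 0.3]
opening: 0.0851
gripper_force: 0.0
```

```bash
python3 - <<'E'
from h import *
s=robot.state(); print(s["tool_pos"],head(s),s["q"]); print(cmd((.43,.33,.33),190))
cv2.imwrite("pics/w1.png",robot.capture("wrist")[:,:,::-1])
import pickle; pickle.dump(s,open("w1.pkl","wb"))
E
```

```text
[0.36341429 0.08294121 0.36818813] 132.57492906325933 [ 1.68588936e-02 -2.86102023e-01  1.57367683e+00  9.54115590e-06
  1.85342837e+00 -7.26211220e-01]
[ 0.000e+00  1.000e-02 -1.149e+01  5.480e+00  8.650e+00  1.530e+00]
```

View pics/w1.png

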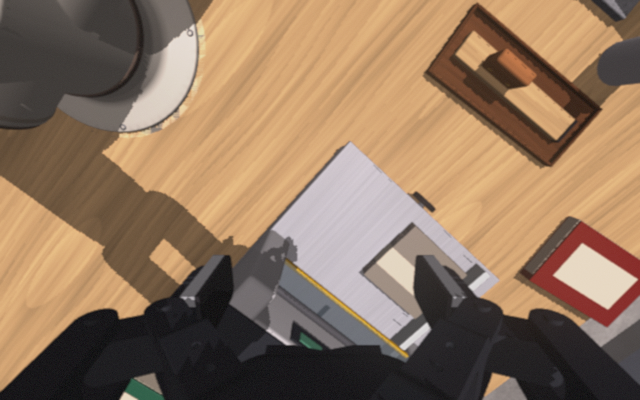

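The wrist view shows the bed's front right corner at (349,143), the pad near (410,265), the tray corners at (475,5), (600,108), (549,165), (427,72) and the grip at (515,65). I'll go on to the tray.

```bash
python3 - <<'E'
from h import *
import pickle; s=pickle.load(open("w1.pkl","rb")); np.set_printoptions(precision=4,suppress=True)
t=ray("wrist",[(475,5),(600,108),(549,165),(427,72)],.016,s); c=t.mean(0)
print(t,c, np.degrees(np.arctan2(*(t[1]-t[0])[1::-1])),np.degrees(np.arctan2(*(t[2]-t[3])[1::-1])))
print("bed",ray("wrist",[(349,143),(497,280)],.06,s)); print("gripc",ray("wrist",[(518,62)],.06,s))
E
```

```text
[[0.3701 0.393  0.016 ]
 [0.6205 0.4342 0.016 ]
 [0.6355 0.3282 0.016 ]
 [0.3856 0.2879 0.016 ]] [0.5029 0.3608 0.016 ] 9.347606879137874 9.16405684391441
bed [[0.3671 0.1336 0.06  ]
 [0.7012 0.139  0.06  ]]
gripc [[0.4606 0.3659 0.06  ]]
```

>>> play_rows(commands="0 0 -11.5 6 8.6 1.5 1;0 0 -11.5 6 8.6 1.5 1;0 0 -11.5 6 8.6 1.5 1;0 0 -11.5 6 8.6 1.5 1;0 0 -11.5 6 8.6 1.5 1;0 0 -11.5 6 8.6 1.5 1;0 0 -11.5 6 8.6 1.5 1;0 0 -11.5 6 8.6 1.5 1")

```text
clock: 2.2
tool_pos: [0.422, 0.3396, 0.3283]
tcp_rot: [[-0.985, -0.175, -0.003], [-0.175, 0.985, -0.001], [0.003, -0.0, -1.0]]
contact_force: [-0.8, -1.1, -0.3]
opening: 0.0854
gripper_force: 0.0
```

```bash
python3 - <<'E'
from h import *
import pickle; s=robot.state(); pickle.dump(s,open("w2.pkl","wb")); print(s["tool_pos"],head(s),s["q"])
cv2.imwrite("pics/w2.png",robot.capture("wrist")[:,:,::-1])
E
```

```text
[0.42200678 0.33959612 0.32830809] -169.92617892369222 [ 5.34955226e-01  6.88389519e-02  1.33451644e+00  6.65525419e-04
  1.74139971e+00 -1.21155129e+00]
```

View pics/w2.png

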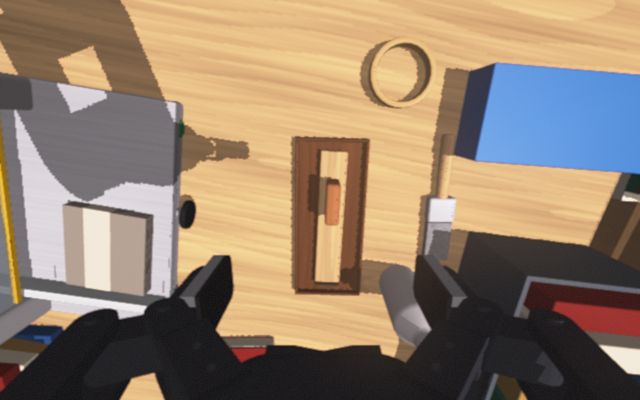

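The view shows the stick lying in the tray: sole (315–347, 150–283), grip top (327–340, 180–225), pad (63–154, 201–297), and bed front edge at u≈178. Next I'll measure these with masks.

```bash
python3 - <<'E'
from h import *
import pickle; s=pickle.load(open("w2.pkl","rb")); np.set_printoptions(precision=4,suppress=True)
im=cv2.imread("pics/w2.png"); hsv=cv2.cvtColor(im,cv2.COLOR_BGR2HSV)
for p in [(335,260),(333,205),(333,182),(300,200),(355,200),(110,250),(80,250),(100,190),(120,293),(120,300)]: print(p,hsv[p[1],p[0]])
def rect(m,box,z,name):
    k=np.zeros_like(m);x0,y0,x1,y1=box;k[y0:y1,x0:x1]=m[y0:y1,x0:x1]
    k=cv2.morphologyEx(k,cv2.MORPH_CLOSE,np.ones((3,3)))
    c=max(cv2.findContours(k,0,2)[0],key=cv2.contourArea)
    w=ray("wrist",c[:,0],z,s)[:,:2].astype(np.float32)
    r=cv2.minAreaRect(w); print(name,c[:,0].min(0),c[:,0].max(0),r); return k
H,S,V=[hsv[...,i].astype(int) for i in range(3)]
grip=((H<13)&(S>120)&(V>130)).astype(np.uint8)*255
rect(grip,(315,165,350,240),.065,"grip")
wood=((H>=13)&(H<25)&(V>140)&(S<140)).astype(np.uint8)*255
rect(wood,(308,145,352,290),.019,"sole")
tr=((V<150)&(S>110)).astype(np.uint8)*255
rect(tr|grip|wood,(290,130,372,300),.016,"tray")
pad=((S>12)&(H>8)&(H<30)).astype(np.uint8)*255
rect(pad,(50,195,160,298),.08,"pad")
E
```

```text
(335, 260) [ 19 104 237]
(333, 205) [ 12 156 214]
(333, 182) [ 11 130  92]
(300, 200) [ 10 140 120]
(355, 200) [ 10 138 131]
(110, 250) [ 14  49 210]
(80, 250) [ 13  48 181]
(100, 190) [156  11 118]
(120, 293) [  9  17 104]
(120, 300) [ 0  3 89]
grip [325 184] [339 224] ((0.46256116032600403, 0.3590879738330841), (0.05752192437648773, 0.018535248935222626), 7.263580322265625)
sole [315 150] [348 282] ((0.500235915184021, 0.3647103011608124), (0.2150428742170334, 0.04144121706485748), 7.241611957550049)
tray [290 130] [371 299] ((0.502856433391571, 0.36615756154060364), (0.27818289399147034, 0.13724493980407715), 10.145565032958984)
pad [ 63 202] [152 296] ((0.5794537663459778, 0.06255436688661575), (0.1185295507311821, 0.1300986260175705), 89.09907531738281)
```

```bash
python3 - <<'E'
from h import *
print(cmd((.462,.3592,.13),187.2),cmd((.462,.3592,.027),187.2))
E
```

```text
[-0.01 -0.03  0.69 -1.75  0.54  7.96] [-1.000e-02 -3.000e-02  6.900e-01 -1.760e+00  5.400e-01  1.208e+01]
```

>>> play_rows(commands="0 0 0.55 -1.75 0.54 4 0.6;0 0 0.55 -1.75 0.54 8 0.6;0 0 0.55 -1.75 0.54 8 0.6;0 0 0.55 -1.75 0.54 9.5 0.6;0 0 0.55 -1.75 0.54 11 0.6;0 0 0.55 -1.75 0.54 12.1 0.6;0 0 0.55 -1.75 0.54 12.1 0.6;0 0 0.55 -1.75 0.54 12.1 0.6")

```text
clock: 2.92
tool_pos: [0.461, 0.3554, 0.0226]
tcp_rot: [[-0.993, -0.114, -0.005], [-0.114, 0.993, -0.003], [0.006, -0.002, -1.0]]
contact_force: [0.2, -0.2, -0.7]
opening: 0.0513
gripper_force: 0.0
```

```bash
python3 - <<'E'
from h import *
s=robot.state(); print(s["tool_pos"],head(s)); print(cmd((.462,.3592,.027),187.2))
E
```

```text
[0.46100716 0.35541126 0.02262258] -173.43320727786323
[-0.03 -0.06 -0.13 -0.06  0.15 -0.18]
```

>>> play_rows(commands="0 0 -0.1 -0.05 0.15 -0.18 0.6;0 0 -0.1 -0.05 0.15 -0.18 0.6;0 0 -0.1 -0.05 0.15 -0.18 0;0 0 -0.1 -0.05 0.15 -0.18 0;0 0 -0.1 -0.05 0.15 -0.18 0;0 0 -0.1 -0.05 0.15 -0.18 0;0 0 -0.1 -0.05 0.15 -0.18 0;0 0 -0.1 -0.05 0.15 -0.18 0", newtons=80)

```text
clock: 3.58
tool_pos: [0.4646, 0.3615, 0.0346]
tcp_rot: [[-0.992, -0.127, 0.003], [-0.127, 0.992, 0.002], [-0.003, 0.001, -1.0]]
contact_force: [-1.4, -1.3, 9.5]
opening: 0.0188
gripper_force: 78.3
```

```bash
python3 - <<'E'
from h import *
s=robot.state(); print(s["tool_pos"],head(s),s["opening"],s["gripper_force"],s["contact_force"]); print(cmd((.462,.3592,.18),187.2))
cv2.imwrite("pics/w3.png",robot.capture("wrist")[:,:,::-1])
E
```

```text
[0.46455669 0.36153286 0.03459014] -172.7166384130652 0.018812735172837176 78.34033370018005 [-1.44840101 -1.34140441  9.46395107]
[ 0.01  0.03  0.02  0.1  -0.07 -5.82]
```

```bash
python3 - <<'E'
from h import *
im=cv2.imread("pics/w2.png")[70:330,0:200]
cv2.imwrite("pics/c2.png",cv2.resize(im,None,fx=2.3*1.3/1.3,fy=2.3,interpolation=cv2.INTER_CUBIC))
E
```

```text
(no output)
```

View pics/c2.png

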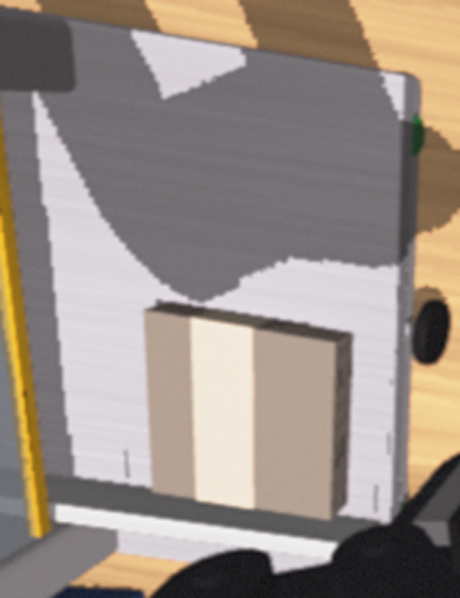

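>>> play_rows(commands="0 0 0 0 0 -0.4 0;0 0 0 0 0 -1 0;0 0 0 0 0 -2 0;0 0 0 0 0 -3 0;0 0 0 0 0 -4.5 0;0 0 0 0 0 -6 0;0 0 0 0 0 -6 0;0 0 0 0 0 -6 0")

```text
clock: 4.3
tool_pos: [0.4644, 0.3615, 0.1859]
tcp_rot: [[-0.992, -0.127, 0.004], [-0.127, 0.992, 0.003], [-0.005, 0.002, -1.0]]
contact_force: [0.8, 0.1, -2.6]
opening: 0.0186
gripper_force: 78.5
```

The crop shows the pad's top-face corners at crop (147,312), (337,343), (330,517), (153,490). The guide's inner top edge runs (55,507)–(340,545), the bed's front edge (403,75)–(393,520), and the guard's yellow edge (5,180)–(42,535).

```bash
python3 - <<'E'
from h import *
import pickle; s=pickle.load(open("w2.pkl","rb")); np.set_printoptions(precision=4,suppress=True)
f=lambda L,z:ray("wrist",np.array(L)/2.3+[0,70],z,s)[:,:2]
ang=lambda a,b:np.degrees(np.arctan2(b[1]-a[1],b[0]-a[0]))
p=f([(147,312),(337,343),(330,517),(153,490)],.08); print("pad",p,p.mean(0),[ang(p[0],p[3]),ang(p[1],p[2]),ang(p[0],p[1]),ang(p[3],p[2])])
for n,L,z in [("guide top",[(55,507),(340,545)],.09),("guide base",[(50,475),(390,520)],.06),("front",[(403,75),(393,520)],.06),("guard",[(5,180),(42,535)],.096),("right corner",[(403,75),(0,20)],.06)]:
    q=f(L,z); print(n,q,ang(*q))
s=robot.state(); print(s["tool_pos"],head(s),s["contact_force"],s["ft_torque"])
E
```

```text
pad [[0.523  0.0067]
 [0.5228 0.1153]
 [0.6404 0.1134]
 [0.6405 0.0044]] [0.5817 0.06  ] [np.float64(-1.0905112064992608), np.float64(-0.9296395162681914), np.float64(90.12967948971658), np.float64(90.07096271934032)]
guide top [[ 0.6557 -0.0469]
 [ 0.6519  0.1254]] 91.24572730251676
guide base [[ 0.6559 -0.0776]
 [ 0.6504  0.1417]] 91.4331739522063
front [[0.3665 0.1373]
 [0.65   0.1437]] 1.299378920821796
guard [[ 0.4551 -0.0502]
 [ 0.6722 -0.0505]] -0.08385517903242054
right corner [[ 0.3665  0.1373]
 [ 0.3765 -0.08  ]] -87.37966687756288
[0.4644 0.3615 0.1859] -172.70474731292077 [ 0.752   0.1124 -2.6454] [0.0443 0.0927 0.0248]
```

```bash
cat >> h.py <<'E'
A=np.radians(-88.6); F=np.array([np.cos(A),np.sin(A)]); L=np.array([-F[1],F[0]]); O=np.array([.5406,-.050])
def W(xc,yc,z): "stick origin in cutter frame (m) -> TCP world"; return np.r_[O+(xc+.0037)*F+yc*L,z]
def inC(p): d=np.array(p)[:2]-O; return np.round([d@F-.0037,d@L],4)
H0=91.4
E
python3 - <<'E'
from h import *
print(W(-.24,-.055,.18),cmd(W(-.24,-.055,.18),H0))
E
```

```text
[0.47984309 0.18488569 0.18      ] [ 0.06  0.02 19.18  0.29 -7.09  0.22]
```

>>> play_rows(commands="0 0 19.2 0.3 -7.1 0 0;0 0 19.2 0.3 -7.1 0 0;0 0 19.2 0.3 -7.1 0 0;0 0 19.2 0.3 -7.1 0 0;0 0 19.2 0.3 -7.1 0 0;0 0 19.2 0.3 -7.1 0 0;0 0 19.2 0.3 -7.1 0 0;0 0 19.2 0.3 -7.1 0 0")

```text
clock: 4.97
tool_pos: [0.4785, 0.1835, 0.1819]
tcp_rot: [[-0.637, 0.771, -0.001], [0.771, 0.637, -0.0], [0.001, -0.001, -1.0]]
contact_force: [-0.3, -0.5, -1.6]
opening: 0.0192
gripper_force: 78.9
```

```bash
python3 - <<'E'
from h import *
s=robot.state(); print(s["tool_pos"],head(s),s["q"]); print(cmd(W(-.22,-.055,.16),H0))
E
```

```text
[0.47847652 0.18345067 0.1819249 ] 129.58756370882213 [ 2.15586163e-01  4.29892386e-02  1.65509231e+00  1.50896159e-04
  1.44459253e+00 -4.75366522e-01]
[-0.01 -0.    7.64 -0.62 -0.42  0.88]
```

>>> play_rows(commands="0 0 7.64 -0.6 -0.4 0.9 0;0 0 7.64 -0.6 -0.4 0.9 0;0 0 7.64 -0.6 -0.4 0.9 0;0 0 7.64 -0.6 -0.4 0.9 0;0 0 7.64 -0.6 -0.4 0.9 0;0 0 7.64 -0.6 -0.4 0.9 0;0 0 7.64 -0.6 -0.4 0.9 0;0 0 7.64 -0.6 -0.4 0.9 0")

```text
clock: 5.63
tool_pos: [0.4805, 0.1661, 0.1595]
tcp_rot: [[-0.033, 0.999, -0.001], [0.999, 0.033, -0.0], [-0.0, -0.001, -1.0]]
contact_force: [-0.3, -1.2, -1.8]
opening: 0.0187
gripper_force: 79.0
```

```bash
python3 - <<'E'
from h import *
s=robot.state(); print(s["tool_pos"],head(s),s["contact_force"]); print(cmd(W(-.175,-.055,.105),H0))
im=robot.capture("scene")[:,:,::-1]
cv2.imwrite("pics/c3.png",cv2.resize(im[130:310,200:440],None,fx=3.3,fy=3.3,interpolation=cv2.INTER_CUBIC))
print(proj("scene",[W(-.22+.15-.0037,-.055,s["tool_pos"][2]-.0296),W(-.29-.0037,-.055,s["tool_pos"][2]-.0296)]))
E
```

```text
[0.48050699 0.16607526 0.1595387 ] 91.91928980428223 [-0.34281881 -1.16856525 -1.76485762]
[-0.01  0.    0.1  -1.85 -0.02  2.18]
[[335.93724659 188.6675549 ]
 [416.96568438 198.78080498]]
```

View pics/c3.png

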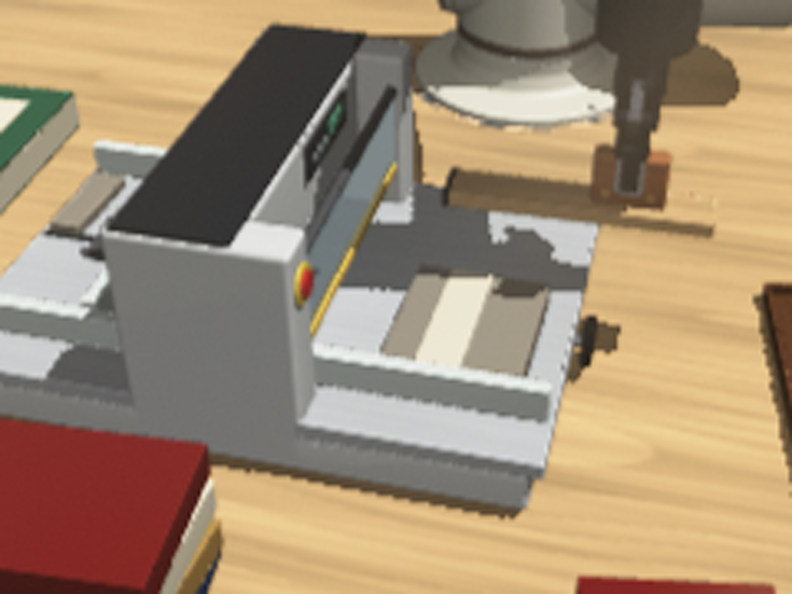

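The crop shows the stick level, nose at (447,203) and tail at (713,235), matching the prediction. Now I lower it to the right of the pad.

>>> play_rows(commands="0 0 0.1 -0.6 0 0.7 0;0 0 0.1 -1.2 0 1.4 0;0 0 0.1 -1.85 0 2 0;0 0 0.1 -1.85 0 2.3 0;0 0 0.1 -1.85 0 2.5 0;0 0 0.1 -1.85 0 2.6 0;0 0 0.1 -1.85 0 2.6 0;0 0 0.1 -1.85 0 2.6 0")

```text
clock: 6.35
tool_pos: [0.4826, 0.1205, 0.0955]
tcp_rot: [[-0.024, 1.0, 0.001], [1.0, 0.024, 0.0], [0.0, 0.001, -1.0]]
contact_force: [-0.5, 1.4, -2.2]
opening: 0.0189
gripper_force: 79.1
```

```bash
cat > st.py <<'E'
from h import *
s=robot.state(); p=s["tool_pos"]; print("C",inC(p),"z",p[2].round(4),"head",round(head(s),2),"Ffeed,left",(s["contact_force"][:2]@np.c_[F,L]).round(2),"Fz",s["contact_force"][2].round(2),"T",s["ft_torque"].round(2))
E
python3 st.py; python3 -c "
from h import *
print(cmd(W(-.175,-.037,.092),H0))"
```

```text
C [-0.1756 -0.0538] z 0.0955 head 91.37 Ffeed,left [-1.41 -0.47] Fz -2.21 T [0.04 0.06 0.  ]
[ 0.01 -0.   -0.01 -0.02  0.67  0.14]
```

>>> play_rows(commands="0 0 0 0 0.2 0.1 0;0 0 0 0 0.4 0.1 0;0 0 0 0 0.5 0.1 0;0 0 0 0 0.6 0.1 0;0 0 0 0 0.7 0.1 0;0 0 0 0 0.8 0.1 0;0 0 0 0 0.9 0.1 0;0 0 0 0 1.0 0.1 0")

```text
clock: 7.02
tool_pos: [0.5074, 0.1205, 0.0924]
tcp_rot: [[-0.023, 1.0, -0.0], [1.0, 0.023, 0.0], [0.0, -0.0, -1.0]]
contact_force: [-2.4, -0.4, -1.5]
opening: 0.0186
gripper_force: 79.0
```

```bash
python3 st.py
```

```text
C [-0.175 -0.029] z 0.0924 head 91.31 Ffeed,left [ 0.34 -2.39] Fz -1.52 T [ 0.01  0.36 -0.13]
```

>>> play_rows(commands="0 0 0 0 0.02 0 0;0 0 0 0 0.04 0 0;0 0 0 0 0.06 0 0;0 0 0 0 0.08 0 0;0 0 0 0 0.1 0 0;0 0 0 0 0.12 0 0")

```text
clock: 7.52
tool_pos: [0.5104, 0.1206, 0.0925]
tcp_rot: [[-0.023, 1.0, 0.0], [1.0, 0.023, 0.0], [0.0, 0.0, -1.0]]
contact_force: [-1.2, 0.2, -1.6]
opening: 0.0189
gripper_force: 79.0
```

```bash
python3 st.py
```

```text
C [-0.175  -0.0261] z 0.0925 head 91.31 Ffeed,left [-0.24 -1.2 ] Fz -1.63 T [ 0.01  0.27 -0.08]
```

>>> play_rows(commands="0 0 0 0 0.01 0 0;0 0 0 0 0.02 0 0;0 0 0 0 0.03 0 0;0 0 0 0 0.04 0 0;0 0 0 0 0.05 0 0;0 0 0 0 0.06 0 0")

```text
clock: 8.02
tool_pos: [0.5114, 0.1207, 0.0925]
tcp_rot: [[-0.023, 1.0, -0.001], [1.0, 0.023, 0.0], [0.0, -0.001, -1.0]]
contact_force: [-7.8, 1.8, 2.0]
opening: 0.0187
gripper_force: 79.5
```

```bash
python3 st.py
```

```text
C [-0.1751 -0.025 ] z 0.0925 head 91.31 Ffeed,left [-2.   -7.76] Fz 2.03 T [ 0.2   1.5  -0.29]
```

The pad is seated at the guide at 7.8 N, just where expected (stick at y = −25 mm). Next I back off and go around behind the pad.

>>> play_rows(commands="0 0 0 0 -0.4 0 0;0 0 0 0 -0.9 0 0;0 0 0 1.3 -1 0 0;0 0 0 2.8 -1 0 0;0 0 0 4.3 -1 0 0;0 0 0 5.8 -1 0 0;0 0 0 6.6 -1 0 0;0 0 0 6.6 -1 0 0")

```text
clock: 8.68
tool_pos: [0.4823, 0.2885, 0.0925]
tcp_rot: [[-0.026, 1.0, 0.001], [1.0, 0.026, 0.001], [0.001, 0.001, -1.0]]
contact_force: [0.1, -0.0, -1.1]
opening: 0.019
gripper_force: 79.0
```

```bash
python3 st.py; python3 - <<'E'
from h import *
import pickle; s=robot.state(); pickle.dump(s,open("w4.pkl","wb"))
print(cmd(W(-.340,.055,.0925),H0))
im=robot.capture("scene")[:,:,::-1]; cv2.imwrite("pics/s4.png",im)
cv2.imwrite("pics/c4.png",cv2.resize(im[180:270,280:440],None,fx=5,fy=5,interpolation=cv2.INTER_CUBIC))
E
```

```text
C [-0.3435 -0.0501] z 0.0925 head 91.49 Ffeed,left [0.03 0.08] Fz -1.06 T [ 0.08 -0.02  0.01]
[ 0.01 -0.01  0.02 -0.15  4.2   0.  ]
```

View pics/c4.png

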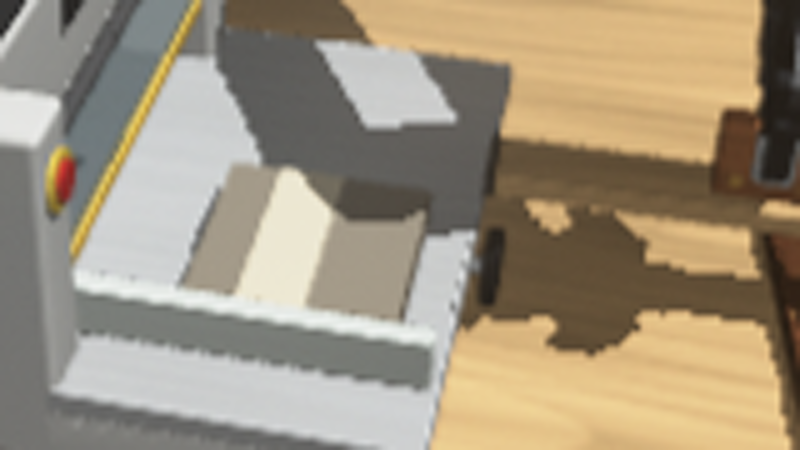

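The crop shows the pad's left edge running parallel behind the guide, and the stick drawn back off the bed. Next I align it with the trailing edge.

>>> play_rows(commands="0 0 0 0 1.5 0 0;0 0 0 0 3 0 0;0 0 0 0 4.2 0 0;0 0 0 0 4.2 0 0;0 0 0 -0.3 4.2 0 0;0 0 0 -0.6 4.2 0 0;0 0 0 -0.8 4.2 0 0;0 0 0 -0.9 4.2 0 0")

```text
clock: 9.4
tool_pos: [0.5879, 0.2638, 0.093]
tcp_rot: [[-0.022, 1.0, 0.0], [1.0, 0.022, 0.0], [0.0, 0.0, -1.0]]
contact_force: [-0.5, 1.5, -1.4]
opening: 0.0193
gripper_force: 79.3
```

```bash
python3 st.py
```

```text
C [-0.3163  0.055 ] z 0.093 head 91.28 Ffeed,left [-1.48 -0.46] Fz -1.38 T [ 0.4   0.1  -0.08]
```

>>> play_rows(commands="0 0 0 -0.1 0 0 0;0 0 0 -0.25 0 0 0;0 0 0 -0.5 0 0 0;0 0 0 -0.8 0.01 0 0;0 0 0 -1.15 0.01 0 0;0 0 0 -1.5 0.02 0 0;0 0 0 -1.85 0.02 0 0;0 0 0 -2.1 0.03 0 0")

```text
clock: 10.07
tool_pos: [0.5905, 0.2112, 0.0924]
tcp_rot: [[-0.022, 1.0, -0.0], [1.0, 0.022, -0.0], [-0.0, -0.0, -1.0]]
contact_force: [-3.0, 2.7, -1.1]
opening: 0.0187
gripper_force: 79.4
```

```bash
python3 st.py
```

```text
C [-0.2636  0.0563] z 0.0924 head 91.28 Ffeed,left [-2.78 -2.94] Fz -1.13 T [ 0.56  0.41 -0.4 ]
```

>>> play_rows(commands="0 0 0 -0.3 0 0 0;0 0 0 -0.65 0 0 0;0 0 0 -1 0.01 0 0;0 0 0 -1.35 0.01 0 0;0 0 0 -1.7 0.01 0 0;0 0 0 -2.05 0.02 0 0;0 0 0 -2.4 0.02 0 0;0 0 0 -2.65 0.03 0 0")

```text
clock: 10.73
tool_pos: [0.5928, 0.1451, 0.0925]
tcp_rot: [[-0.023, 1.0, -0.0], [1.0, 0.023, -0.0], [-0.0, -0.0, -1.0]]
contact_force: [-1.7, 3.0, -0.7]
opening: 0.019
gripper_force: 79.4
```

```bash
python3 st.py
```

```text
C [-0.1974  0.057 ] z 0.0925 head 91.3 Ffeed,left [-3.04 -1.6 ] Fz -0.73 T [ 0.6   0.36 -0.32]
```

>>> play_rows(commands="0 0 0 -0.3 0 0 0;0 0 0 -0.65 0 0 0;0 0 0 -1 0 0 0;0 0 0 -1.35 0 0 0;0 0 0 -1.7 0 0 0;0 0 0 -2.0 0.01 0 0;0 0 0 -2.25 0.01 0 0;0 0 0 -2.4 0.01 0 0")

```text
clock: 11.4
tool_pos: [0.5945, 0.0853, 0.0925]
tcp_rot: [[-0.022, 1.0, 0.0], [1.0, 0.022, -0.0], [-0.0, 0.0, -1.0]]
contact_force: [-2.1, 2.2, -0.7]
opening: 0.019
gripper_force: 79.3
```

```bash
python3 st.py
```

```text
C [-0.1376  0.0572] z 0.0925 head 91.29 Ffeed,left [-2.23 -2.02] Fz -0.66 T [ 0.5   0.24 -0.19]
```

Before feeling for the bar, one look from the side camera narrows down where it is.

```bash
python3 - <<'E'
from h import *
im=robot.capture("side")[:,:,::-1]; cv2.imwrite("pics/s5.png",im)
P=[np.r_[O+x*F+y*L,z] for x,y,z in [(.13,.115,.06),(.13,-.13,.06),(.3,.115,.06),(.3,-.13,.06)]]
q=proj("side",P); print(q); x0,y0=np.floor(q.min(0)-25).astype(int)
x0=max(x0,0); print(x0,y0)
cv2.imwrite("pics/c5.png",cv2.resize(im[y0:y0+120,x0:x0+160],None,fx=5,fy=5,interpolation=cv2.INTER_CUBIC))
E
```

```text
[[381.95343531 213.30599064]
 [312.1475015  236.03345502]
 [408.22329901 251.30786906]
 [334.37105138 277.26513369]]
287 188
```

View pics/c5.png

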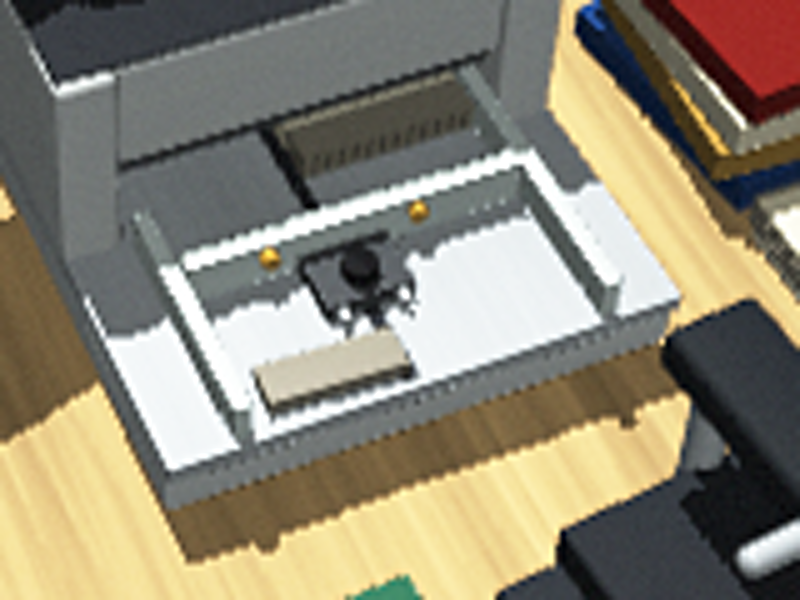

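The crop shows the stop bar's white top from (190,262) to (520,158), and the pad's leading face from (310,175) to (470,130), under the head and parallel to the bar. I'll measure the gap.

```bash
python3 - <<'E'
from h import *
np.set_printoptions(precision=4,suppress=True)
im=cv2.imread("pics/s5.png"); g=cv2.cvtColor(im,cv2.COLOR_BGR2GRAY).astype(int)
for u in (345,355,365,375,382): print(u, list(g[208:240,u]))
for u in (345,355,365,375,382):
    col=g[210:238,u]; b=np.where(col>170)[0]
    if len(b):
        top=210+b[0]-.5; bot=210+b[np.where(np.diff(np.r_[b,999])>1)[0][0]]+.5
        for v in(top,bot):
            p=ray("side",(u,v),.094)[0]; d=p[:2]-O; print(u,v,d@F,d@L)
for c in[(310,177),(470,131)]:
    p=ray("side",(287+c[0]/5,188+c[1]/5),.06)[0]; d=p[:2]-O; print("lead",d@F,d@L)
E
```

```text
345 [np.int64(120), np.int64(104), np.int64(36), np.int64(59), np.int64(112), np.int64(107), np.int64(70), np.int64(66), np.int64(59), np.int64(53), np.int64(46), np.int64(40), np.int64(29), np.int64(21), np.int64(19), np.int64(15), np.int64(12), np.int64(31), np.int64(70), np.int64(105), np.int64(106), np.int64(103), np.int64(96), np.int64(197), np.int64(255), np.int64(255), np.int64(255), np.int64(226), np.int64(115), np.int64(124), np.int64(123), np.int64(126)]
355 [np.int64(69), np.int64(130), np.int64(95), np.int64(74), np.int64(75), np.int64(73), np.int64(75), np.int64(74), np.int64(73), np.int64(68), np.int64(48), np.int64(55), np.int64(56), np.int64(87), np.int64(108), np.int64(106), np.int64(105), np.int64(101), np.int64(100), np.int64(93), np.int64(183), np.int64(255), np.int64(255), np.int64(254), np.int64(131), np.int64(118), np.int64(126), np.int64(118), np.int64(77), np.int64(31), np.int64(55), np.int64(72)]
365 [np.int64(74), np.int64(75), np.int64(78), np.int64(73), np.int64(73), np.int64(75), np.int64(70), np.int64(69), np.int64(63), np.int64(68), np.int64(89), np.in
[... 1159 characters left out ...]
 np.int64(104), np.int64(174), np.int64(246), np.int64(241), np.int64(240), np.int64(240), np.int64(240)]
345 230.5 0.17570050249466668 -0.03933326168354566
345 235.5 0.19383513568666083 -0.047755300851490164
355 227.5 0.176743096973222 -0.005911832511192463
355 231.5 0.19133958728662664 -0.012930446327018803
365 224.5 0.177795948170354 0.02783838623420629
365 228.5 0.19245624500413067 0.02054567787524225
375 221.5 0.17885920818781484 0.06192227032939964
375 225.5 0.19358386352495796 0.05435039445424842
382 219.5 0.17998161508559357 0.08578655306896474
382 223.5 0.19474634446530723 0.07801897539797022
lead 0.12755899125007764 -0.0018032108607266772
lead 0.13227771907823585 0.1103330421715779
```

The gap is about 47 mm. I'll go 37 mm, then feel.

>>> play_rows(commands="0 0 0 -0.15 0 0 0;0 0 0 -0.4 0 0 0;0 0 0 -0.65 0 0 0;0 0 0 -0.9 0 0 0;0 0 0 -1.1 0 0 0;0 0 0 -1.3 0 0 0;0 0 0 -1.4 0 0 0;0 0 0 -1.48 0 0 0")

```text
clock: 12.12
tool_pos: [0.5952, 0.0489, 0.0925]
tcp_rot: [[-0.023, 1.0, -0.0], [1.0, 0.023, 0.0], [0.0, -0.0, -1.0]]
contact_force: [-0.2, 2.1, -0.2]
opening: 0.0188
gripper_force: 79.4
```

```bash
python3 st.py
```

```text
C [-0.1012  0.057 ] z 0.0925 head 91.29 Ffeed,left [-2.08 -0.15] Fz -0.2 T [ 0.4   0.1  -0.19]
```

>>> play_rows(commands="0 0 0 -0.02 0 0 0;0 0 0 -0.04 0 0 0;0 0 0 -0.06 0 0 0;0 0 0 -0.08 0 0 0")

```text
clock: 12.45
tool_pos: [0.5953, 0.0475, 0.0925]
tcp_rot: [[-0.023, 1.0, 0.0], [1.0, 0.023, 0.0], [0.0, 0.0, -1.0]]
contact_force: [-0.5, 2.1, -0.7]
opening: 0.0189
gripper_force: 79.4
```

```bash
python3 st.py
```

```text
C [-0.0998  0.057 ] z 0.0925 head 91.32 Ffeed,left [-2.14 -0.43] Fz -0.66 T [ 0.4   0.21 -0.13]
```

>>> play_rows(commands="0 0 0 -0.02 0.01 0 0;0 0 0 -0.04 0.02 0 0;0 0 0 -0.06 0.03 0 0;0 0 0 -0.08 0.04 0 0;0 0 0 -0.1 0.04 0 0")

```text
clock: 12.87
tool_pos: [0.5963, 0.0448, 0.0924]
tcp_rot: [[-0.023, 1.0, -0.0], [1.0, 0.023, 0.0], [0.0, -0.0, -1.0]]
contact_force: [-2.0, 3.1, -1.2]
opening: 0.0191
gripper_force: 79.4
```

```bash
python3 st.py
```

```text
C [-0.0971  0.058 ] z 0.0924 head 91.31 Ffeed,left [-3.19 -1.95] Fz -1.17 T [ 0.59  0.39 -0.32]
```

>>> play_rows(commands="0 0 0 -0.02 0 0 0;0 0 0 -0.04 0 0 0;0 0 0 -0.06 0 0 0;0 0 0 -0.08 0 0 0")

```text
clock: 13.2
tool_pos: [0.5964, 0.0427, 0.0924]
tcp_rot: [[-0.023, 1.0, -0.0], [1.0, 0.023, 0.0], [0.0, -0.0, -1.0]]
contact_force: [-3.1, 2.7, -1.1]
opening: 0.0188
gripper_force: 79.4
```

```bash
python3 st.py
```

```text
C [-0.095  0.058] z 0.0924 head 91.31 Ffeed,left [-2.77 -3.07] Fz -1.07 T [ 0.65  0.35 -0.31]
```

>>> play_rows(commands="0 0 0 -0.02 0 0 0;0 0 0 -0.04 0 0 0;0 0 0 -0.06 0 0 0;0 0 0 -0.08 0 0 0")

```text
clock: 13.53
tool_pos: [0.5964, 0.0407, 0.0924]
tcp_rot: [[-0.023, 1.0, -0.0], [1.0, 0.023, 0.0], [0.0, -0.0, -1.0]]
contact_force: [-1.8, 2.6, -1.4]
opening: 0.0193
gripper_force: 79.4
```

```bash
python3 st.py
```

```text
C [-0.093  0.058] z 0.0924 head 91.31 Ffeed,left [-2.68 -1.73] Fz -1.38 T [ 0.59  0.37 -0.34]
```

>>> play_rows(commands="0 0 0 -0.02 0 0 0;0 0 0 -0.04 0 0 0;0 0 0 -0.06 0 0 0;0 0 0 -0.07 0 0 0")

```text
clock: 13.87
tool_pos: [0.5965, 0.039, 0.0925]
tcp_rot: [[-0.023, 1.0, 0.0], [1.0, 0.023, 0.0], [0.0, 0.0, -1.0]]
contact_force: [-1.7, 3.2, -1.9]
opening: 0.0188
gripper_force: 79.3
```

```bash
python3 st.py
```

```text
C [-0.0913  0.0581] z 0.0925 head 91.31 Ffeed,left [-3.22 -1.6 ] Fz -1.86 T [ 0.56  0.31 -0.31]
```

>>> play_rows(commands="0 0 0 -0.02 0 0 0;0 0 0 -0.04 0 0 0;0 0 0 -0.06 0 0 0;0 0 0 -0.07 0 0 0")

```text
clock: 14.2
tool_pos: [0.5965, 0.0372, 0.0925]
tcp_rot: [[-0.023, 1.0, 0.0], [1.0, 0.023, 0.0], [0.0, 0.0, -1.0]]
contact_force: [-1.8, 3.3, -1.2]
opening: 0.0188
gripper_force: 79.3
```

```bash
python3 st.py
```

```text
C [-0.0895  0.058 ] z 0.0925 head 91.31 Ffeed,left [-3.34 -1.71] Fz -1.16 T [ 0.63  0.39 -0.29]
```

>>> play_rows(commands="0 0 0 -0.02 0 0 0;0 0 0 -0.04 0 0 0;0 0 0 -0.06 0 0 0;0 0 0 -0.07 0 0 0")

```text
clock: 14.53
tool_pos: [0.5966, 0.0355, 0.0924]
tcp_rot: [[-0.023, 1.0, -0.0], [1.0, 0.023, 0.0], [0.0, -0.0, -1.0]]
contact_force: [-1.7, 2.5, -1.6]
opening: 0.0186
gripper_force: 79.3
```

>>> play_rows(commands="0 0 0 -0.02 0 0 0;0 0 0 -0.04 0 0 0;0 0 0 -0.06 0 0 0;0 0 0 -0.07 0 0 0")

```text
clock: 14.87
tool_pos: [0.5966, 0.0337, 0.0924]
tcp_rot: [[-0.023, 1.0, -0.0], [1.0, 0.023, 0.0], [0.0, -0.0, -1.0]]
contact_force: [-2.2, 2.2, -1.7]
opening: 0.0187
gripper_force: 79.3
```

>>> play_rows(commands="0 0 0 -0.02 0 0 0;0 0 0 -0.04 0 0 0;0 0 0 -0.06 0 0 0")

```text
clock: 15.12
tool_pos: [0.5967, 0.033, 0.0926]
tcp_rot: [[-0.023, 1.0, 0.0], [1.0, 0.023, 0.001], [0.001, 0.0, -1.0]]
contact_force: [-3.0, 12.0, 1.0]
opening: 0.0189
gripper_force: 79.7
```

Contact at 12 N, as expected. I'll hold briefly, easing back slightly.

>>> play_rows(commands="0 0 0 0.005 0 0 0;0 0 0 0.005 0 0 0;0 0 0 0.005 0 0 0;0 0 0 0.005 0 0 0")

```text
clock: 15.45
tool_pos: [0.5967, 0.033, 0.0926]
tcp_rot: [[-0.023, 1.0, 0.0], [1.0, 0.023, 0.001], [0.001, 0.0, -1.0]]
contact_force: [-2.3, 7.9, -0.3]
opening: 0.0189
gripper_force: 79.7
```

```bash
python3 st.py; python3 - <<'E'
from h import *
im=robot.capture("side")[:,:,::-1]; cv2.imwrite("pics/s6.png",im)
cv2.imwrite("pics/c6.png",cv2.resize(im[188:248,307:407],None,fx=8,fy=8,interpolation=cv2.INTER_CUBIC))
E
```

```text
C [-0.0853  0.0581] z 0.0926 head 91.32 Ffeed,left [-7.97 -2.1 ] Fz -0.33 T [ 1.42  0.47 -0.35]
```

View pics/c6.png

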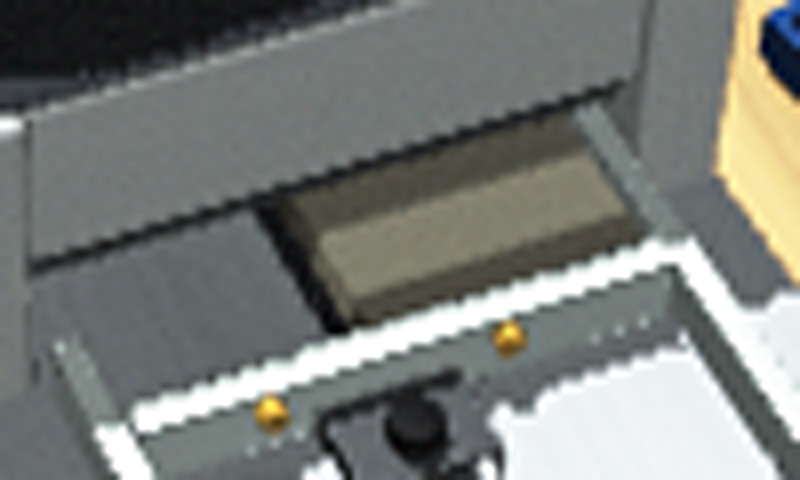

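The crop shows the pad's front edge right along the bar and its left edge right along the guide, seated at 8–12 N. Next I withdraw straight back.

>>> play_rows(commands="0 0 0 0.1 0 0 0;0 0 0 0.5 0 0 0;0 0 0 1.5 0 0 0;0 0 0 3 0 0 0;0 0 0 4.5 0 0 0;0 0 0 6 0 0 0;0 0 0 7.5 0 -1 0;0 0 0 8.5 0 -2.2 0")

```text
clock: 16.17
tool_pos: [0.59, 0.2471, 0.1451]
tcp_rot: [[-0.024, 1.0, -0.004], [1.0, 0.024, -0.001], [-0.001, -0.004, -1.0]]
contact_force: [0.8, -0.3, -0.3]
opening: 0.0188
gripper_force: 79.2
```

```bash
python3 st.py; python3 -c "
from h import *
print(cmd((.4645,.3615,.186),187.28))"
```

```text
C [-0.2995  0.0567] z 0.1451 head 91.37 Ffeed,left [0.31 0.81] Fz -0.35 T [ 0.06  0.   -0.01]
[ -0.05  -0.03 -19.18   4.69  -4.92  -1.62]
```

>>> play_rows(commands="0 0 0 0.2 -0.2 -1.6 0;0 0 -19.2 4.7 -4.9 -1.6 0;0 0 -19.2 4.7 -4.9 -1.6 0;0 0 -19.2 4.7 -4.9 -1.6 0;0 0 -19.2 4.7 -4.9 -1.6 0;0 0 -19.2 4.7 -4.9 -1.6 0;0 0 -19.2 4.7 -4.9 -1.6 0;0 0 -19.2 4.7 -4.9 -1.6 0")

```text
clock: 16.83
tool_pos: [0.4659, 0.3601, 0.1873]
tcp_rot: [[-0.787, 0.617, 0.001], [0.617, 0.787, 0.0], [-0.001, 0.001, -1.0]]
contact_force: [1.2, -1.1, -1.5]
opening: 0.019
gripper_force: 79.3
```

```bash
python3 -c "
from h import *
s=robot.state();print(s['tool_pos'],head(s))
print(cmd((.4645,.3615,.16),187.28))"
```

```text
[0.46588186 0.36014231 0.18729423] 141.8981277893361
[ 0.    0.01 -9.08  0.08  0.01  1.09]
```

>>> play_rows(commands="0 0 -9.1 0.05 0 0 0;0 0 -9.1 0.05 0 0 0;0 0 -9.1 0.05 0 0 0;0 0 -9.1 0.05 0 0 0;0 0 -9.1 0.05 0 0 0;0 0 -9.1 0.05 0 0 0;0 0 -9.1 0.05 0 1 0;0 0 -9.1 0.05 0 1.5 0")

```text
clock: 17.5
tool_pos: [0.4652, 0.3601, 0.148]
tcp_rot: [[-0.992, -0.124, -0.0], [-0.124, 0.992, -0.0], [0.0, -0.0, -1.0]]
contact_force: [-0.7, -0.4, -2.2]
opening: 0.019
gripper_force: 79.3
```

```bash
python3 -c "
from h import *
s=robot.state();print(s['tool_pos'],head(s))
print(cmd((.4645,.3615,.036),187.28))"
```

```text
[0.46522148 0.36006859 0.14797432] -172.89766858955858
[-0.   -0.   -0.04  0.02  0.06  4.48]
```

>>> play_rows(commands="0 0 0 0 0.04 1 0;0 0 0 0 0.04 2 0;0 0 0 0 0.04 3 0;0 0 0 0 0.04 3.7 0;0 0 0 0 0.04 4.1 0;0 0 0 0 0.04 4.3 0;0 0 0 0 0.04 4.4 0;0 0 0 0 0.04 4.4 0")

```text
clock: 18.17
tool_pos: [0.4657, 0.361, 0.0398]
tcp_rot: [[-0.993, -0.12, 0.0], [-0.12, 0.993, 0.0], [-0.0, 0.0, -1.0]]
contact_force: [-0.7, -0.3, -1.7]
opening: 0.0185
gripper_force: 79.3
```

```bash
python3 -c "
from h import *
s=robot.state();print(s['tool_pos'],head(s),s['contact_force'])
print(cmd((.4645,.3615,.0345),187.28))"
```

```text
[0.46569671 0.36104756 0.03981639] -173.08424616668555 [-0.68261293 -0.33627605 -1.67215901]
[ 0.    0.   -0.07  0.05  0.02  0.21]
```

>>> play_rows(commands="0 0 0 0 0 0.05 0;0 0 0 0 0 0.1 0;0 0 0 0 0 0.15 0;0 0 0 0 0 0.2 0;0 0 0 0 0 0.2 0")

```text
clock: 18.58
tool_pos: [0.4657, 0.361, 0.0347]
tcp_rot: [[-0.993, -0.121, 0.0], [-0.121, 0.993, 0.0], [-0.001, 0.0, -1.0]]
contact_force: [-0.2, 0.9, -0.6]
opening: 0.0188
gripper_force: 79.4
```

>>> play_rows(commands="0 0 0 0 0 0.03 0;0 0 0 0 0 0.04 0;0 0 0 0 0 0.04 0.2;0 0 0 0 0 0.02 0.4;0 0 0 0 0 0 0.55;0 0 0 0 0 0 0.55;0 0 0 0 0 -0.5 0.6;0 0 0 0 0 -1.5 0.6", newtons=40)

```text
clock: 19.25
tool_pos: [0.4643, 0.3601, 0.0704]
tcp_rot: [[-0.993, -0.121, -0.004], [-0.121, 0.993, -0.002], [0.004, -0.002, -1.0]]
contact_force: [0.2, -0.7, 0.2]
opening: 0.0512
gripper_force: 0.0
```

>>> play_rows(commands="0 0 0 0.3 0 -1.5 0.6;0 0 0 0.6 0 -3 0.6;0 0 0 0.9 0 -4.5 0.6;0 0 0 1.2 0 -6 0.6;0 0 0 1.5 0 -7.5 0.6;0 0 0 1.5 0 -8 0.6;0 0 0 1.5 0 -8 0.6;0 0 0 1.5 0 -8 0.6")

```text
clock: 19.92
tool_pos: [0.4283, 0.3563, 0.273]
tcp_rot: [[-0.993, -0.121, 0.001], [-0.121, 0.993, 0.001], [-0.001, 0.001, -1.0]]
contact_force: [-0.1, 0.3, -1.6]
opening: 0.0511
gripper_force: 0.0
```

```bash
python3 - <<'E'
from h import *
s=robot.state(); print(s["tool_pos"],head(s),s["opening"])
im=robot.capture("wrist")[:,:,::-1].copy(); cv2.imwrite("pics/w7.png",im)
hsv=cv2.cvtColor(im,cv2.COLOR_BGR2HSV); Hh,S,V=[hsv[...,i].astype(int) for i in range(3)]
x,y=np.int32(proj("wrist",[(.5,.365,.019)],s)[0]); print(x,y)
def rect(m,z,h=200):
    m=m.astype(np.uint8)*255; k=np.zeros_like(m); k[:, :]=0
    pts=proj("wrist",[np.r_[.503+a*.992-b*.126,.361+a*.126+b*.992,.016] for a,b in((-.12,-.045),(.12,-.045),(.12,.045),(-.12,.045))],s)
    cv2.fillPoly(k,[np.int32(pts)],255); k&=m
    c=max(cv2.findContours(k,0,2)[0],key=cv2.contourArea); print(cv2.minAreaRect(ray("wrist",c[:,0],z,s)[:,:2].astype(np.float32)))
rect((Hh>=13)&(Hh<25)&(V>140)&(S<140),.019)
rect((Hh<13)&(S>120)&(V>150),.065)
E
```

```text
[0.4283193  0.3563421  0.27298129] -173.0489083488079 0.05106241061767558
323 225
((0.5015738010406494, 0.3653806447982788), (0.214090958237648, 0.04104282706975937), 6.712677001953125)
((0.4639280140399933, 0.36026808619499207), (0.05631634220480919, 0.01708853989839554), 6.9935688972473145)
```

```bash
python3 - <<'E'
from h import *
a=cv2.imread("pics/s6.png"); b=robot.capture("side")[:,:,::-1]
d=np.abs(a.astype(int)-b)[195:245,310:400].max(2); print((d>40).sum(),d.max())
E
```

```text
20 51
```

```bash
python3 -c "
from bench import robot
print(robot.hand_in())"
```

```text
the job is handed in; nothing more can be done
None
```

The job is handed in: the pad was squared to the left guide (about 8 N) and fed home against the stop bar (8–12 N, no wrist reading above 12 N). The stick is flat in its tray, within 2 mm of its start.

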